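# Test the cap button of the short square bottle

### The arm

A 7-joint arm with a two-finger parallel gripper is mounted at the origin on the work surface. World frame = base frame: x ahead of the robot, y to its left, z up, the work surface at z = 0. Lengths are in m, angles in rad, forces in N, time in s.
With the tool pointing down it reaches from about 0.35 to 0.9 m from the base axis. Payload 8.1 kg.
Tool frame: the origin (TCP) lies at the very end of the fingers, on their centre line; the grasp point (between the pads) lies 19 mm behind it; z points along the fingers, y is the direction in which the jaws open and shut (so a half turn about z gives the same grasp; the last joint's range is limited). The gripper opens to 92 mm and grips with 3 to 60 N. Pads are 19 mm wide; open, the fingers measure 130 mm over their backs; the gripper's body (75 mm by 190 mm) begins 47 mm behind the grasp point.
Start: joints at [1.164, 0.434, 0.025, 1.573, -0.012, 1.134, -0.075], TCP at [0.187, -0.596, 0.227] pointing down, gripper open.
Joint ranges: [-2.62, 2.62], [-0.44, 2.09], [-1.27, 1.32], [0.08, 2.57], [-1.32, 4.46], [0.12, 2], [-2.74, 2.74]. Speed limits (rad/s): [2.22, 2.22, 3.01, 3.01, 3.14, 3.14, 3.14].

### API

Orientations are given as a rotation vector (axis times angle).
In Python, from cell import observe, get_image, sign_off gives the robot as it stands.
- The arm moves only by the tool arm_command, never from a script. Its argument "deltas" is a list of rows, each an object with "xyz": the shift along the tool's x, y, z in cm, a list of three; "turn": the turn about the tool's z in degrees; "jaw": the closure in counts, from 0 (fully open) to 255 (shut). A call has 1 to 5 rows; each row is the pose to reach, as a shift and turn from the pose measured when the call began, along the tool's axes at that moment; what a row does not reach only later rows make up. A row lasts 1/12 s, in which the tool goes at most 41.7 mm and 7.16 degrees, less where a joint would pass 70% of its speed; a pose out of reach is approached as far as the arm can. A call with a gripper value outside its range is refused whole. The fingers move at their own pace and stop on an object; "force" is the grip in N (left out, the last holds). Time passes only in rows, so rows that repeat a pose let the fingers close. It gives the time, the measured TCP pose, the force and the opening at its end, in the units of the state.
- observe(): the state, without advancing time (a new reading comes with each control period).
- get_image(name): name is "scene" or "top" or "wrist"; returns a dict with "frame" (384x512x3 uint8, red, green, blue), "depth" (384x512 float32, m along the optical axis (not along the pixel's ray), 0 where there is no reading), "camera_matrix" (3x3 intrinsics, pixels), "distortion" ([k1, k2, p1, p2, k3] as OpenCV has them; the pictures are not rectified), "cam_to_world" (4x4, takes a point from camera to world coordinates). Camera axes: x right, y up, looking along -z (the intrinsics and any distortion apply to the point x, -y, -z); pixel columns grow to the right and rows downward; lengths in m; the calibration is good to about 2 mm. A picture is of the moment at which its call begins.
- sign_off(): hands the job in, once; it reports no verdict.
The state is a dict: "clock": time; "joints": joint angles; "dq": joint speeds; "joint_efforts": joint torques, N m; "position": TCP position; "ee_rot": TCP orientation; "force": force on the tool from outside, world axes, zero at the start; "ft_torque": the same for the moment, N m; "width": opening from 0.0 (shut) to 1.0 (fully open).
Only numpy, scipy, OpenCV 4.12 (cv2) and the standard library are available. Lean on these libraries where they do the work, as an engineer would, in place of code of your own. Each camera call takes 0.05 s, during which the arm holds its last target.

### The job

Check the seal of the shorter of the two square glass bottles: with the fingertips, press the white spring button in the middle of its twist cap gently down, keep it down for about a second, then let it spring back and withdraw a hand's breadth away. Do not grip, lift, shift or tip the bottle, and do not touch the other bottles, the lota, the tumbler, the soap tray or the comb.

Things in the scene. Friction and masses are not known exactly. Their poses are not given: they have to be found in the camera images.
- rack: low fixed steel-framed shelf with a plank board, 270 mm deep (x) by 660 mm wide (y), board top 60 mm above the work surface; all the bottles and vessels stand on it in two rows, in any order. Origin at the centre of its underside
- square_short: the bottle to test: square body 64 x 64 mm, 70 mm tall, cap rim 96 mm above the origin. Amber glass, round steel twist cap 48 mm across, round white spring button (29 mm) standing 6 mm above the cap. Loose, upright, about 0.35 kg; origin at the centre of its underside, z up; button's top 102 mm above the origin
- square_short_top (a point): centre of the top face (flat, 22 mm across) of the short square bottle's spring button; it goes down with the button
- square_short_button (a joint): how far that button is pressed down: 0 m up, 0.005 m fully down; spring of 1 N per mm (5 N fully down), springs back by itself. It counts as pressed beyond 0.002 m
- square_tall: leave alone: square body 64 x 64 mm, 115 mm tall. Amber glass, round steel twist cap 48 mm across, round white spring button (29 mm) standing 6 mm above the cap. Loose, upright, about 0.35 kg; origin at the centre of its underside, z up; button's top 147 mm above the origin
- round_short: leave alone: round body 68 mm across, 70 mm tall. Amber glass, round steel twist cap 48 mm across, round white spring button (29 mm) standing 6 mm above the cap. Loose, upright, about 0.35 kg; origin at the centre of its underside, z up; button's top 102 mm above the origin
- round_tall: leave alone: round body 68 mm across, 115 mm tall. Amber glass, round steel twist cap 48 mm across, round white spring button (29 mm) standing 6 mm above the cap. Loose, upright, about 0.35 kg; origin at the centre of its underside, z up; button's top 147 mm above the origin
- lota: leave alone: round-bellied open stainless steel water pot, 100 mm across, 98 mm tall; origin at the centre of its underside
- tumbler: leave alone: plain open stainless steel cup, 70 mm across, 95 mm tall; origin at the centre of its underside
- soap_tray: leave alone: red ceramic tray 115 x 80 mm, 27 mm tall with its bar of soap, at one end of the shelf; origin at the centre of its underside
- comb: leave alone: flat black plastic comb 170 x 35 mm, 6 mm thick, at the other end of the shelf; origin under its spine
There are look-alikes about, which are no part of the job. Leave any green or purple look-alike of the square_short alone.

How it is judged:
By the outcome, as a careful person would: the job done as asked, in the order asked, and still so for the second after the job is handed in, with the robot touching nothing.
It also fails if it takes over 32 s, if anything falls off the work surface, if the arm or the gripper's body presses on something with over 40 N, if the wrist force passes 120 N, or if a joint passes its speed limit or range.

## Working session

There is one attempt and no reset: what is moved stays moved. The work goes in short steps, Python scripts to look and compute and a tool call to move; the robot and the scene stay as the last step left them, time stands still between calls to the robot, and variables do not carry over. Pictures are saved under pics/ and viewed, and the job is handed in when it is done.

Besides the shell and the picture viewer there is one more tool, called after "Call:" as name(argument=value, ...) on one line, values as JSON. arm_command: Moves the arm, as the interface text tells. Its arguments: {"type":"object","properties":{"deltas":{"type":"array","items":{"type":"object","properties":{"xyz":{"type":"array","items":{"type":"number"}},"turn":{"type":"number"},"jaw":{"type":"number"}}}},"force":{"type":"number"}},"required":["deltas"]}

```bash
mkdir -p pics; ls; python3 - <<'E'
from cell import observe,get_image
import cv2,pickle,numpy as np
s=observe();print(s)
d={}
for n in("scene","top"):
    g=get_image(n);d[n]=g
    cv2.imwrite(f"pics/{n}0.png",cv2.resize(g["frame"][:,:,::-1],(800,600),interpolation=cv2.INTER_CUBIC))
    print(n,g["camera_matrix"].tolist(),g["distortion"],np.round(g["cam_to_world"],3).tolist())
pickle.dump(d,open("d0.pkl","wb"))
E
```

```text
pics
{'clock': 0.0, 'joints': array([ 1.16439501,  0.43520932,  0.02498643,  1.57410772, -0.01159889,
        1.13399856, -0.07506873]), 'dq': array([ 0.00057382,  0.00025379,  0.0016429 ,  0.0010793 , -0.00148232,
       -0.00024579, -0.00100333]), 'joint_efforts': array([-9.74305658e-04, -6.67879415e+01,  9.84564051e-01, -3.14462399e+01,
       -6.06279541e-02,  4.30975284e-02,  1.68805377e-04]), 'position': array([ 0.18675046, -0.59590463,  0.22594951]), 'ee_rot': array([-3.10391746e+00, -4.75067207e-01,  6.05171339e-04]), 'force': array([ 0.07385837, -0.11724345,  0.35485461]), 'ft_torque': array([-0.04349741, -0.02227083,  0.01118618]), 'width': 0.9975570143138777}
scene [[351.17705180760873, 0.0, 252.25106526750574], [0.0, 351.17705180760873, 192.36440381391], [0.0, 0.0, 1.0]] [0.01913566 0.         0.         0.         0.        ] [[-0.642, -0.577, 0.506, 1.057], [0.767, -0.494, 0.409, 0.377], [0.014, 0.65, 0.76, 0.751], [0.0, 0.0, 0.0, 1.0]]
top [[390.19054154212205, 0.0, 258.8652965843049], [0.0, 390.19054154212205, 184.82821432450126], [0.0, 0.0, 1.0]] [-0.10142207  0.          0.          0.          0.        ] [[-0.018, 0.986, -0.166, 0.485], [-1.0, -0.02, -0.01, 0.037], [-0.013, 0.166, 0.986, 1.044], [0.0, 0.0, 0.0, 1.0]]
```

View pics/scene0.png

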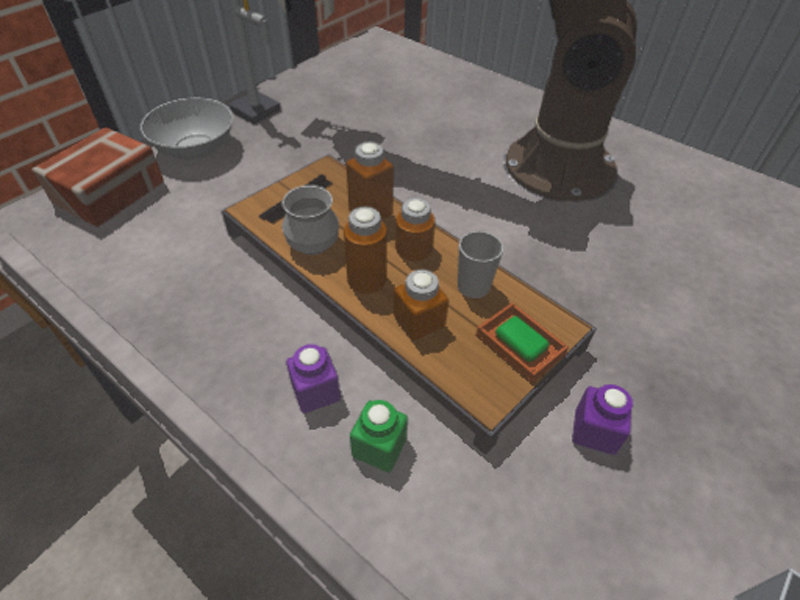

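View pics/top0.png

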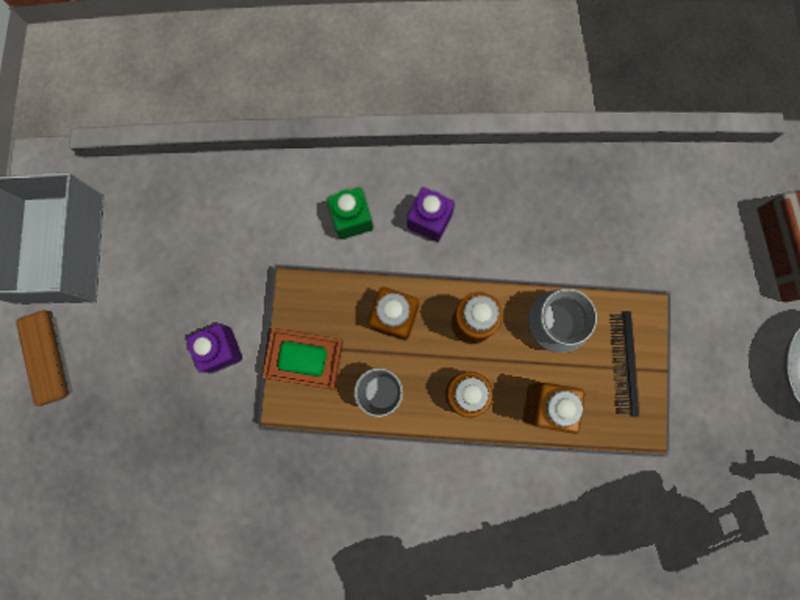

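The candidates in the 800x600 top view are:
- amber square at (393,310), scene (422,283), short body
- amber square at (565,408), scene (369,150), tall
- amber round at (481,313) and (472,395)
- green at (347,203)
- purple at (431,204) and (203,346)

The target is the amber square at top (393,310). Next I measure it and check a crop.

```bash
cat > h.py <<'E'
import numpy as np,cv2
def ray(g,px):
    K=g["camera_matrix"];u=cv2.undistortPoints(np.array([[px]],float),K,np.array(g["distortion"],float))[0,0]
    T=g["cam_to_world"];return T[:3,3],T[:3,:3]@np.array([u[0],-u[1],-1.])
def onz(g,px,z):
    o,d=ray(g,px);return o+d*(z-o[2])/d[2]
def dep(g,px):
    o,d=ray(g,px);z=g["depth"][int(round(px[1])),int(round(px[0]))];return o+d*z
def white(g,box):
    f=g["frame"].astype(int);m=((f.min(2)>195)&(f.max(2)-f.min(2)<30)).astype(np.uint8)
    x0,y0,x1,y1=box;k=np.zeros_like(m);k[y0:y1,x0:x1]=m[y0:y1,x0:x1]
    n,l,s,c=cv2.connectedComponentsWithStats(k)
    return [(c[i],s[i]) for i in range(1,n) if s[i][4]>15]
E
python3 - <<'E'
import pickle,cv2;from h import *
d=pickle.load(open("d0.pkl","rb"))
o=[]
for n in("top","scene"):
    g=d[n]
    for c,s in white(g,(0,0,512,384)):
        print(n,c.round(1),s,"z.162",onz(g,c,.162).round(4),"depth",dep(g,c).round(4))
a=d["top"]["frame"][165:225,215:290,::-1];b=d["scene"]["frame"][160:220,235:310,::-1]
cv2.imwrite("pics/crop.png",cv2.resize(np.hstack([a,b]),None,fx=5,fy=5,interpolation=cv2.INTER_CUBIC))
E
```

```text
top [304.7 253.2] [302 251   5   6  16] z.162 [ 0.4763 -0.0538  0.162 ] depth [ 0.4763 -0.0536  0.1641]
top [364.3 261.9] [362 260   6   5  22] z.162 [ 0.4537 -0.1868  0.162 ] depth [ 0.4553 -0.1754  0.2067]
scene [235.2  94. ] [232  92   8   5  31] z.162 [ 0.409  -0.2186  0.162 ] depth [ 0.4588 -0.173   0.2072]
scene [265.5 130.6] [262 128   8   6  39] z.162 [ 0.4798 -0.0501  0.162 ] depth [ 0.4798 -0.05    0.162 ]
scene [232.2 136.8] [228 134  10   7  49] z.162 [ 0.5548 -0.0989  0.162 ] depth [ 0.595  -0.0608  0.2092]
scene [269.2 177.9] [265 175  10   7  56] z.162 [0.6059 0.0611 0.162 ] depth [0.6057 0.061  0.1617]
scene [197.1 226.9] [192 223  11   9  74] z.162 [0.8084 0.0339 0.162 ] depth [ 7.837e-01 -2.000e-04  1.035e-01]
scene [393.1 253.6] [388 249  12  10  88] z.162 [0.6069 0.3655 0.162 ] depth [0.5624 0.3644 0.1037]
scene [241.5 264. ] [236 259  12  11  88] z.162 [0.8137 0.1578 0.162 ] depth [0.7891 0.1357 0.1025]
```

View pics/crop.png

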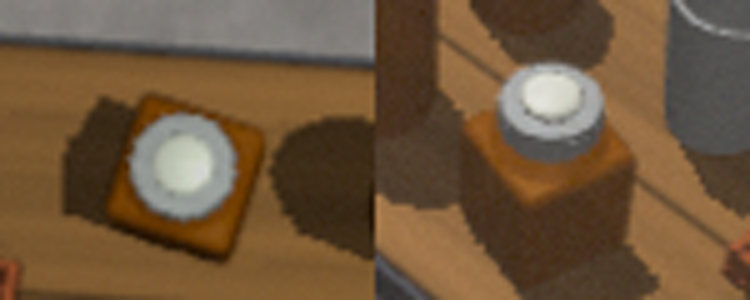

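The crop shows a short amber square body with a steel cap and a white button, at top pixel about (252,198). Scene depth gives z=0.162, which matches 60+102 mm. Now I refine it with a looser mask across both views.

```bash
cat >> h.py <<'E'
def button(g,box,t=.75):
    x0,y0,x1,y1=box;f=g["frame"][y0:y1,x0:x1].astype(int)
    m=f.min(2)>t*f.min(2).max();n,l,s,c=cv2.connectedComponentsWithStats(m.astype(np.uint8))
    i=1+np.argmax(s[1:,4]);return c[i]+[x0,y0],s[i]
def shift(s,p):
    from scipy.spatial.transform import Rotation as R
    return R.from_rotvec(s["ee_rot"]).as_matrix().T@(np.array(p)-s["position"])*100
E
python3 - <<'E'
import pickle;from h import *;from cell import observe
d=pickle.load(open("d0.pkl","rb"))
for n,b in(("top",(240,187,264,210)),("scene",(258,168,282,190))):
  for t in(.75,.82,.88):
    g=d[n];c,s=button(g,b,t);print(n,t,c.round(2),s,onz(g,c,.162).round(4),dep(g,c).round(4))
s=observe();print(shift(s,[.606,.0605,.32]))
E
```

```text
top 0.75 [251.97 197.57] [  6   5  12  12 110] [0.604  0.0619 0.162 ] [0.485  0.0366 1.0438]
top 0.82 [252.09 197.58] [ 8  6 10 10 77] [0.604  0.0616 0.162 ] [0.485  0.0366 1.0438]
top 0.88 [253.25 198.3 ] [10  7  7  9 44] [0.6023 0.059  0.162 ] [0.6024 0.059  0.1615]
scene 0.75 [269.02 179.21] [  3   5  18  14 166] [0.6094 0.0632 0.162 ] [0.6086 0.0627 0.161 ]
scene 0.82 [269.53 178.19] [ 6  6 12  9 77] [0.6061 0.0621 0.162 ] [0.6073 0.0629 0.1635]
scene 0.88 [269.22 178.03] [ 7  7 10  7 60] [0.6062 0.0613 0.162 ] [0.6059 0.061  0.1615]
[ 59.63594515 -50.11449801  -9.3336203 ]
```

Target is (0.605, 0.0615, 0.162). I rise first, then travel with the jaws shut and the wrist turned along with the arm.

Call:
arm_command(deltas=[{"xyz":[0,0,-4],"turn":-7,"jaw":255},{"xyz":[1,-1,-8],"turn":-14,"jaw":255},{"xyz":[3.5,-3,-9.5],"turn":-21,"jaw":255},{"xyz":[6.5,-5.5,-9.5],"turn":-28,"jaw":255},{"xyz":[9.5,-8,-9.5],"turn":-35,"jaw":255}], force=10)

```text
clock: 0.52
position: [0.254, -0.4909, 0.3222]
ee_rot: [2.815, 1.393, 0.0]
force: [1.4, -0.2, -0.6]
width: 0.685
```

```bash
python3 - <<'E'
from h import *;from cell import observe
s=observe();print(s["clock"],s["position"],s["ee_rot"],s["joints"].round(2),s["width"],shift(s,[.605,.0615,.32]))
E
```

```text
0.5167 [ 0.25401633 -0.49089327  0.32217254] [2.81497902e+00 1.39281886e+00 7.41514568e-05] [ 1.11  0.26 -0.14  1.59  0.04  1.29  0.31] 0.6854969773890829 [65.20595307 -5.61011741  0.18989125]
```

Call:
arm_command(deltas=[{"xyz":[4,-0.4,0],"turn":-7,"jaw":255},{"xyz":[8,-0.7,0],"turn":-14,"jaw":255},{"xyz":[12,-1,0],"turn":-21,"jaw":255},{"xyz":[16,-1.4,0],"turn":-28,"jaw":255},{"xyz":[20,-1.7,0],"turn":-35,"jaw":255}])

```text
clock: 0.93
position: [0.3622, -0.3196, 0.322]
ee_rot: [2.26, 2.182, -0.001]
force: [1.3, 0.0, -0.5]
width: 0.328
```

```bash
python3 - <<'E'
from h import *;from cell import observe
s=observe();print(s["clock"],s["position"],s["ee_rot"],s["joints"].round(2),s["width"],shift(s,[.605,.0615,.32]))
E
```

```text
0.9333 [ 0.36217644 -0.31960094  0.32198577] [ 2.25954890e+00  2.18170943e+00 -8.82491193e-04] [ 0.92  0.16 -0.35  1.73  0.06  1.26  0.52] 0.3279209248453318 [38.93775155 22.93196811  0.16685659]
```

Call:
arm_command(deltas=[{"xyz":[3.5,2,0],"turn":0,"jaw":255},{"xyz":[7,4,0],"turn":0,"jaw":255},{"xyz":[10.5,6,0],"turn":0,"jaw":255},{"xyz":[14,8,0],"turn":0,"jaw":255},{"xyz":[17.5,10.3,0],"turn":0,"jaw":255}])

```text
clock: 1.35
position: [0.4712, -0.1468, 0.3218]
ee_rot: [2.26, 2.181, -0.002]
force: [1.2, -0.7, 0.6]
width: 0.01
```

```bash
python3 - <<'E'
from h import *;from cell import observe
s=observe();print(s["clock"],s["position"],s["ee_rot"],s["joints"].round(2),s["width"],shift(s,[.605,.0615,.25]))
E
```

```text
1.35 [ 0.4712098  -0.14680627  0.32184194] [ 2.26017057e+00  2.18096791e+00 -1.73809884e-03] [ 0.62  0.19 -0.51  1.7   0.1   1.27  0.06] 0.010106674629389046 [21.30378989 12.62949225  7.15334167]
```

Call:
arm_command(deltas=[{"xyz":[4,2.4,0],"turn":0,"jaw":255},{"xyz":[8,4.8,0],"turn":0,"jaw":255},{"xyz":[12,7.2,0],"turn":0,"jaw":255},{"xyz":[16,9.6,0],"turn":0,"jaw":255},{"xyz":[19.5,11.6,0],"turn":0,"jaw":255}])

```text
clock: 1.77
position: [0.584, 0.0285, 0.3212]
ee_rot: [2.261, 2.18, -0.003]
force: [1.4, -1.8, 0.2]
width: 0.005
```

Call:
arm_command(deltas=[{"xyz":[2,1,0],"turn":0,"jaw":255},{"xyz":[2,1,0],"turn":0,"jaw":255},{"xyz":[2,1,0],"turn":0,"jaw":255}])

```text
clock: 2.02
position: [0.5947, 0.0501, 0.3203]
ee_rot: [-2.257, -2.184, 0.004]
force: [0.3, -0.8, -0.6]
width: 0.002
```

```bash
python3 - <<'E'
from h import *;from cell import observe,get_image
s=observe();print(s["clock"],s["position"],s["ee_rot"],s["joints"].round(2),s["force"],shift(s,[.605,.0615,.20]))
for n in("wrist","scene"):
    g=get_image(n);cv2.imwrite(f"pics/{n}1.png",g["frame"][:,:,::-1])
E
```

```text
2.0167 [0.59469284 0.05007543 0.32026122] [-2.25685154 -2.18379843  0.00371596] [ 0.22  0.39 -0.58  1.46  0.22  1.35 -0.4 ] [ 0.34983739 -0.80208968 -0.57391636] [ 1.18656019  1.02232038 12.02256726]
```

View pics/wrist1.png

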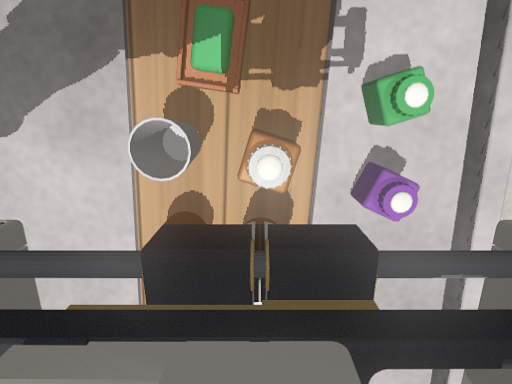

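View pics/scene1.png

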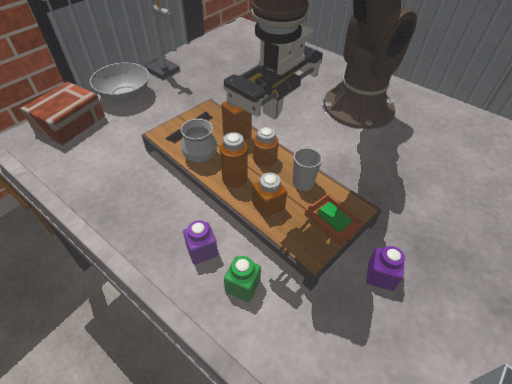

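The wrist view shows the target's button at about (269,168). The fingertips are still up and clear. I cast that ray as a third measurement.

```bash
python3 - <<'E'
from h import *;from cell import observe,get_image
g=get_image("wrist");s=observe()
for t in(.8,.85,.9):
    c,st=button(g,(250,150,290,186),t);print(c,st,onz(g,c,.162),dep(g,c))
g2=get_image("scene");c,st=button(g2,(258,168,282,190),.85);print(c,onz(g2,c,.162))
print(s["position"],shift(s,[.605,.0615,.20]))
E
```

```text
[269.25776658 165.78001679] [   0    0   40   35 1191] [0.60597798 0.06256968 0.162     ] [0.60598668 0.06251177 0.16166399]
[269.07508834 166.05565371] [   0    0   40   35 1132] [0.60577092 0.06227443 0.162     ] [0.60577741 0.06222983 0.16174259]
[266.84817352 167.99543379] [  0   0  40  34 876] [0.60328643 0.06023032 0.162     ] [0.60328553 0.06023955 0.16205134]
[269.51282051 178.14102564] [0.60602217 0.06201164 0.162     ]
[0.59441494 0.0466952  0.32094086] [ 1.55058887  1.01827826 12.08875283]
```

Call:
arm_command(deltas=[{"xyz":[1.5,1,2],"turn":0,"jaw":255},{"xyz":[1.5,1,5],"turn":0,"jaw":255},{"xyz":[1.5,1,8],"turn":0,"jaw":255},{"xyz":[1.5,1,11],"turn":0,"jaw":255},{"xyz":[1.5,1,13],"turn":0,"jaw":255}])

```text
clock: 2.63
position: [0.6036, 0.0588, 0.1886]
ee_rot: [2.266, 2.176, -0.008]
force: [0.3, 0.1, 0.2]
width: 0.007
```

Call:
arm_command(deltas=[{"xyz":[0,0,0],"turn":0,"jaw":255},{"xyz":[0,0,0],"turn":0,"jaw":255}])

```text
clock: 2.8
position: [0.6028, 0.057, 0.188]
ee_rot: [-2.268, -2.174, 0.012]
force: [-0.6, -0.1, 0.9]
width: 0.006
```

```bash
python3 - <<'E'
from h import *;from cell import observe,get_image
s=observe();print(s["clock"],s["position"],s["ee_rot"],s["force"],shift(s,[.605,.0615,.17]))
for n in("wrist","scene","top"):
    g=get_image(n);f=g["frame"][:,:,::-1]
    if n=="scene":f=cv2.resize(f[100:230,190:350],None,fx=5,fy=5)[:600]
    cv2.imwrite(f"pics/{n}2.png",f)
s=observe();print(s["clock"],s["position"],s["force"],shift(s,[.605,.0615,.17]))
E
```

```text
2.8 [0.60276223 0.05695716 0.18800668] [-2.26763464 -2.17355772  0.01159043] [-0.61779595 -0.10398579  0.9006356 ] [0.47235238 0.21413495 1.79718825]
2.95 [0.60467086 0.05857626 0.19062556] [-0.55770273  0.04477806  0.25275809] [0.30033535 0.02123111 2.06156485]
```

View pics/wrist2.png

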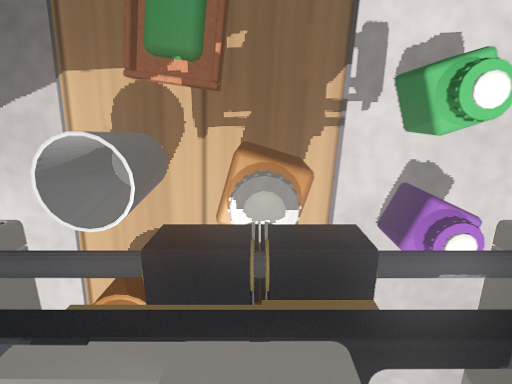

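View pics/scene2.png

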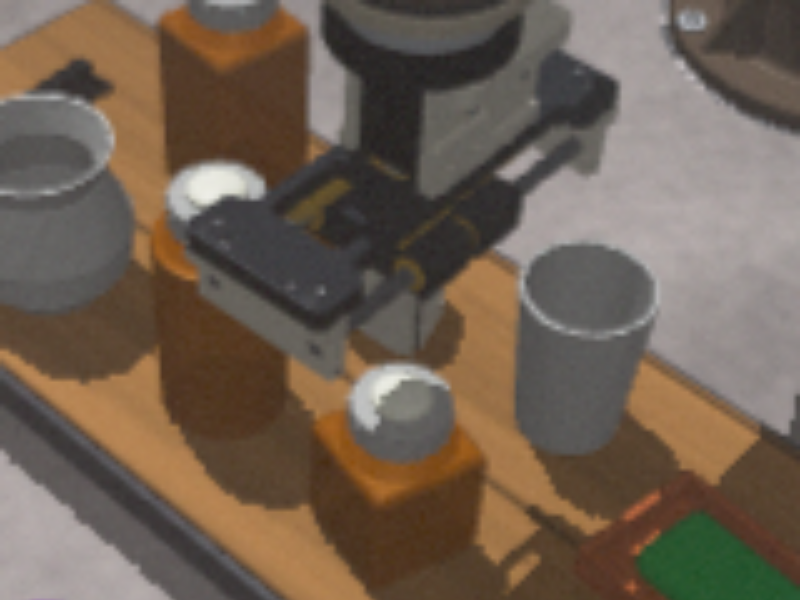

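The wrist view shows the button at (265,205) just ahead of the fingers. The scene crop shows the fingertips directly above the target cap and clear of the round tall bottle. Next I check the TCP projection against the picture, averaging the noisy readings.

```bash
cat >> h.py <<'E'
def proj(g,p):
    T=np.linalg.inv(g["cam_to_world"]);q=T[:3,:3]@np.array(p)+T[:3,3]
    return cv2.projectPoints(np.array([[q[0],-q[1],-q[2]]]),np.zeros(3),np.zeros(3),g["camera_matrix"],np.array(g["distortion"],float))[0][0,0]
E
python3 - <<'E'
from h import *;from cell import observe,get_image
P=[]
for n in("scene","wrist","scene","top"):
    g=get_image(n);s=observe();P.append(s["position"]);print(n,s["position"].round(4),s["ee_rot"].round(4),"tcp px",proj(g,s["position"]),"btn px",proj(g,[.605,.0615,.162]),s["force"].round(2))
print(np.mean(P,0),s["clock"],shift(s,[.605,.0615,.162]))
E
```

```text
scene [0.6047 0.0588 0.1906] [ 2.265   2.1738 -0.0038] tcp px [269.4066985  168.38833034] btn px [269.61217977 177.78636545] [ 0.12 -0.29  1.  ]
wrist [0.6045 0.0589 0.1904] [ 2.2648  2.1742 -0.0042] tcp px [258.3380803  238.80084279] btn px [259.01043314 217.82567638] [-0.22 -0.92 -0.08]
scene [0.6044 0.0589 0.1901] [ 2.2648  2.1745 -0.0046] tcp px [269.52511386 168.50704771] btn px [269.61217977 177.78636545] [ 0.19 -0.53  0.57]
top [0.6042 0.0589 0.1898] [ 2.2649  2.1748 -0.0054] tcp px [252.94038275 195.80812224] btn px [252.13794919 197.15189243] [-0.08 -0.04 -0.47]
[0.60444187 0.05886295 0.19023702] 3.15 [0.27341443 0.0754184  2.77965725]
```

```bash
python3 - <<'E'
from h import *;from cell import observe,get_image
g=get_image("wrist");s=observe();print(s["position"],s["clock"],g["camera_matrix"][0,0])
f=g["frame"][:,:,::-1].copy()
for p in([.605,.0615,.162],list(s["position"])):
    print(proj(g,p))
for r,z,col in((.0145,.160,(0,0,255)),(.024,.156,(255,0,0))):
    a=np.linspace(0,6.28,60);
    pts=np.array([proj(g,[.605+r*np.cos(t),.0615+r*np.sin(t),z]) for t in a])
    cv2.polylines(f,[pts.round().astype(np.int32)],True,col,1)
for px in((228,205),(301,205),(265,188),(245,205),(287,205)):
    print(px,onz(g,px,.162),dep(g,px))
cv2.imwrite("pics/w3.png",cv2.resize(f[130:270,190:350],None,fx=4,fy=4,interpolation=cv2.INTER_NEAREST))
E
```

```text
[0.60402444 0.05889406 0.18954329] 3.2 294.50058925744617
[259.77436426 218.35894636]
[258.28871264 238.88797854]
(228, 205) [0.58438782 0.071704   0.162     ] [0.58343461 0.06935849 0.15439631]
(301, 205) [0.63260392 0.06975454 0.162     ] [0.63749113 0.05812191 0.12552906]
(265, 188) [0.60924353 0.08229234 0.162     ] [0.60930344 0.0804861  0.15481851]
(245, 205) [0.59561944 0.07125037 0.162     ] [0.59552872 0.07081606 0.16060311]
(287, 205) [0.62335829 0.07012878 0.162     ] [0.62385443 0.06826276 0.15611246]
```

View pics/w3.png

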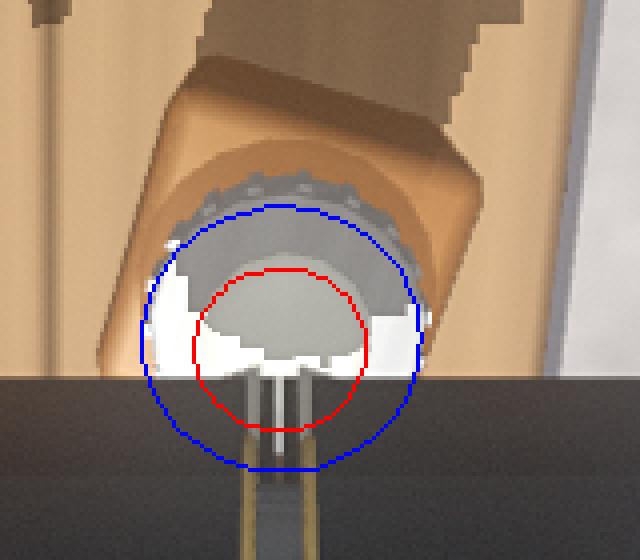

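The fresh wrist crop shows the cap and button centre about 2 px right of and 3 px above my predicted circles, so 1–2 mm off and within calibration. I take (0.606, 0.0625) and descend to just above the button.

Call:
arm_command(deltas=[{"xyz":[0.3,0.2,0.8],"turn":0,"jaw":255},{"xyz":[0.5,0.2,1.5],"turn":0,"jaw":255},{"xyz":[0.5,0.2,2.0],"turn":0,"jaw":255},{"xyz":[0.5,0.2,2.0],"turn":0,"jaw":255},{"xyz":[0.5,0.2,2.0],"turn":0,"jaw":255}])

```text
clock: 3.62
position: [0.6057, 0.0637, 0.1687]
ee_rot: [2.265, 2.176, -0.008]
force: [0.6, -0.5, -0.5]
width: 0.004
```

```bash
python3 - <<'E'
from h import *;from cell import observe,get_image
F=[]
for i in range(4):
    g=get_image("scene");s=observe();F.append(s["force"]);print(s["clock"],s["position"].round(4))
print(np.mean(F,0),s["joint_efforts"].round(2),shift(s,[.606,.0625,.162]))
f=g["frame"][:,:,::-1];cv2.imwrite("pics/s4.png",cv2.resize(f[130:230,210:330],None,fx=6,fy=6))
E
```

```text
3.6667 [0.606  0.0638 0.1691]
3.7167 [0.6062 0.0638 0.1695]
3.7667 [0.6063 0.0638 0.1696]
3.8167 [0.6063 0.0637 0.1697]
[ 0.11668308 -0.23567889  0.43461331] [-4.000e-02 -6.673e+01 -8.360e+00 -2.878e+01 -5.000e-02  2.000e-02
  0.000e+00] [-0.12189729 -0.02887116  0.77222755]
```

View pics/s4.png

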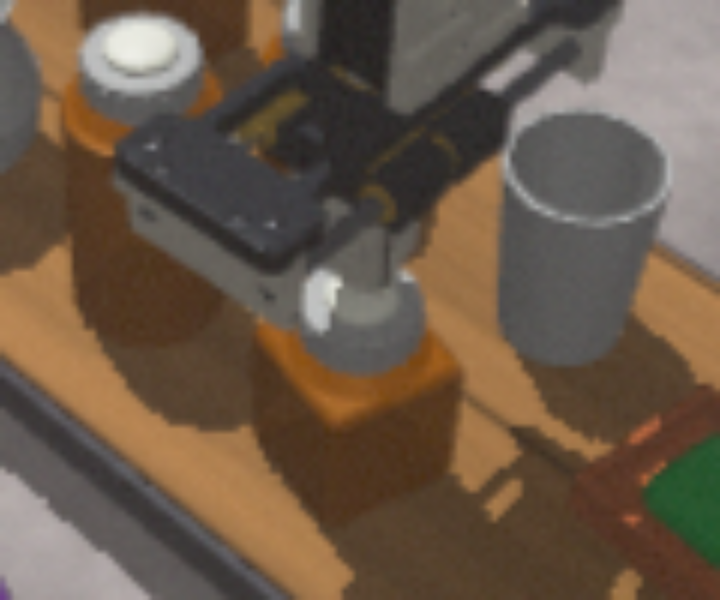

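The fingertips sit above the button, with a small gap, and the body clears the tall round bottle. I approach in small steps.

Call:
arm_command(deltas=[{"xyz":[-0.1,0,0.2],"turn":0,"jaw":255},{"xyz":[-0.1,0,0.4],"turn":0,"jaw":255},{"xyz":[-0.1,0,0.6],"turn":0,"jaw":255},{"xyz":[-0.1,0,0.6],"turn":0,"jaw":255},{"xyz":[-0.1,0,0.6],"turn":0,"jaw":255}])

```text
clock: 4.23
position: [0.6062, 0.0627, 0.1635]
ee_rot: [2.265, 2.175, -0.006]
force: [-0.5, -0.2, -0.1]
width: 0.004
```

```bash
cat > rd.py <<'E'
from h import *;from cell import observe,get_image
import sys
F=[]
for i in range(4):
    g=get_image("scene");s=observe();F.append(s["force"]);print(s["clock"],s["position"].round(4),s["force"].round(2))
print(np.mean(F,0).round(2))
f=g["frame"][:,:,::-1];cv2.imwrite(f"pics/{sys.argv[1]}.png",cv2.resize(f[150:210,240:300],None,fx=10,fy=10))
E
python3 rd.py a1
```

```text
4.2833 [0.6063 0.0627 0.1637] [ 0.29  0.49 -0.07]
4.3333 [0.6063 0.0627 0.1637] [ 0.37  0.39 -0.17]
4.3833 [0.6063 0.0628 0.1638] [-0.56 -0.25 -0.12]
4.4333 [0.6064 0.0627 0.1638] [-0.79 -0.01  0.59]
[-0.17  0.16  0.06]
```

Call:
arm_command(deltas=[{"xyz":[0,0,0.2],"turn":0,"jaw":255},{"xyz":[0,0,0.35],"turn":0,"jaw":255},{"xyz":[0,0,0.5],"turn":0,"jaw":255},{"xyz":[0,0,0.55],"turn":0,"jaw":255}])

```text
clock: 4.77
position: [0.6066, 0.0628, 0.1584]
ee_rot: [2.265, 2.175, -0.004]
force: [-0.6, 0.9, 4.2]
width: 0.008
```

```bash
python3 rd.py a2
```

```text
4.8167 [0.6066 0.0629 0.1584] [ 0.93 -0.41  4.37]
4.8667 [0.6066 0.0628 0.1585] [1.12 0.43 4.28]
4.9167 [0.6066 0.0629 0.1586] [-0.09  0.19  3.56]
4.9667 [0.6066 0.0629 0.1586] [ 1.2  -0.05  4.03]
[0.79 0.04 4.06]
```

View pics/a2.png

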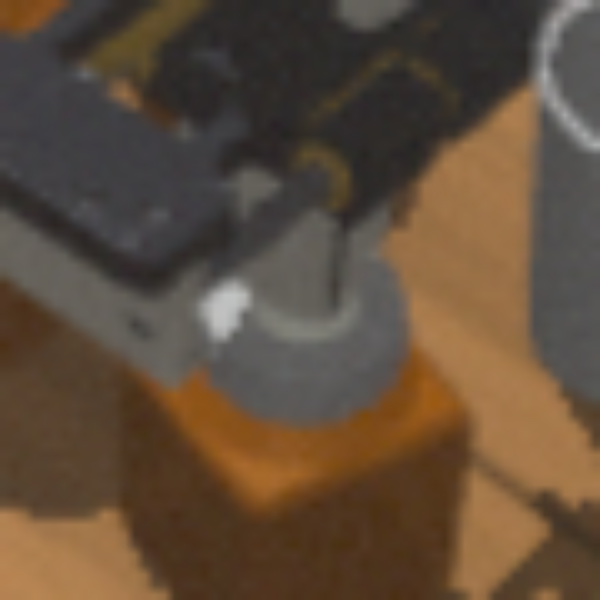

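The fingertips sit centred on the button, and 4 N agrees with about 3.5–4 mm pressed. I hold it.

Call:
arm_command(deltas=[{"xyz":[0,0,0.03],"turn":0,"jaw":255},{"xyz":[0,0,0.03],"turn":0,"jaw":255},{"xyz":[0,0,0.03],"turn":0,"jaw":255},{"xyz":[0,0,0.03],"turn":0,"jaw":255},{"xyz":[0,0,0.03],"turn":0,"jaw":255}])

```text
clock: 5.38
position: [0.6066, 0.0628, 0.1583]
ee_rot: [2.265, 2.175, -0.004]
force: [0.9, 0.2, 3.7]
width: 0.007
```

Call:
arm_command(deltas=[{"xyz":[0,0,0.03],"turn":0,"jaw":255},{"xyz":[0,0,0.03],"turn":0,"jaw":255},{"xyz":[0,0,0.03],"turn":0,"jaw":255},{"xyz":[0,0,0.03],"turn":0,"jaw":255}])

```text
clock: 5.72
position: [0.6066, 0.0629, 0.158]
ee_rot: [2.265, 2.175, -0.004]
force: [0.4, -0.1, 4.6]
width: 0.006
```

Call:
arm_command(deltas=[{"xyz":[0,0,-0.3],"turn":0,"jaw":255},{"xyz":[0,0,-0.8],"turn":0,"jaw":255},{"xyz":[0,0,-2],"turn":0,"jaw":255},{"xyz":[0,0,-4],"turn":0,"jaw":255},{"xyz":[0,0,-7],"turn":0,"jaw":255}])

```text
clock: 6.13
position: [0.605, 0.0625, 0.2272]
ee_rot: [-2.265, -2.176, 0.01]
force: [1.0, 0.3, 0.9]
width: 0.005
```

Call:
arm_command(deltas=[{"xyz":[0,0,-3],"turn":0,"jaw":255},{"xyz":[0,0,-5.5],"turn":0,"jaw":255},{"xyz":[0,0,-7.5],"turn":0,"jaw":255},{"xyz":[0,0,-8.5],"turn":0,"jaw":255},{"xyz":[0,0,-8.5],"turn":0,"jaw":255}])

```text
clock: 6.55
position: [0.6063, 0.0633, 0.315]
ee_rot: [2.265, 2.175, -0.005]
force: [0.4, 0.9, -0.2]
width: 0.009
```

```bash
python3 - <<'E'
from h import *;from cell import observe,get_image
g=get_image("scene");t=get_image("wrist");s=observe();print(s["clock"],s["position"],s["force"],abs(s["dq"]).max())
c,st=button(g,(258,168,282,190),.85);print(c,st,onz(g,c,.162),dep(g,c))
cv2.imwrite("pics/e.png",np.vstack([cv2.resize(g["frame"][60:260,80:400,::-1],(480,300)),cv2.resize(t["frame"][:,:,::-1],(480,300))]))
E
```

```text
6.65 [0.60515085 0.06269908 0.31157923] [ 0.31205788  0.23585412 -1.69740223] 0.023273945921601515
[269.45945946 178.2027027 ] [ 6  6 12  9 74] [0.60625365 0.06203778 0.162     ] [0.60785341 0.063155   0.16409126]
```

View pics/e.png

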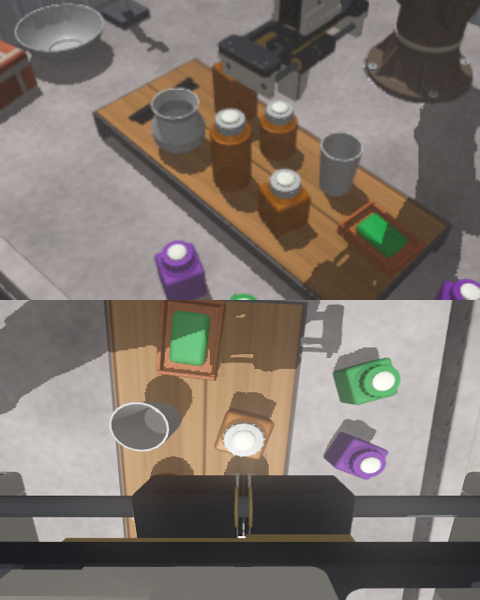

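The button is back up at z≈0.162, with its pixel at (269.5,178.2), the same as before the press. The bottle is unmoved and the tool is 150 mm above it with nothing touched, so I hand in.

```bash
python3 -c "
from cell import sign_off;print(sign_off())"
```

```text
the job is handed in; nothing more can be done
None
```

I pressed the button on the short amber square bottle with the closed fingertips, held it for about a second, let it spring back and withdrew straight up. The job was handed in at about 6.7 s of the 32 s allowed, and `sign_off` gave no verdict.

- **Press:** the wrist read about 4 N (3.6 to 4.6 N) while the button was down. The fingertips went 3.5 to 4 mm below the button's measured rest height, so both signs put it past the 2 mm mark. I had no direct reading of the button joint.
- **Hold:** the button was down from about 4.7 s to 5.7 s.
- **After:** the fingertips ended about 150 mm above the button. Its centre in the scene camera was at pixel (269.5, 178.2), within 0.1 px of where it was before the press, so neither the button nor the bottle shows any shift. The final pictures show the neighbouring vessels and look-alikes still in place.
- **Disagreements:** the three cameras differed by 1 to 2 mm on the button's centre, within the stated calibration. The last force reading, with nothing touched, was -1.7 N vertically just after the arm stopped, somewhat larger than the usual reading noise of about 1 N.

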